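# Put the rinsed tumbler away in the drying cabinet

### The job

Slide the sloping window of the drying cabinet all the way open, take the rinsed steel tumbler off the draining cradle and set it upside down over the free drying peg behind the window, lowering it until its rim rests on the seat before letting go (do not drop it). Then slide the window fully shut again, leaving the tumbler on its peg. Do not disturb the bottles, the jar or the brush.

Things in the scene. Friction and masses are not known exactly. Their poses are not given: they have to be found in the camera images.
- cabinet: Low drying cabinet, fixed, metal and clear plastic, 230 deep (x; low front faces its -x, about the robot's left) by 420 wide (y). Origin: centre of underside. Front wall 50 high, clear back wall 193 with rail to 199, barred ends; roof rises at 33 deg between them. Roof's y<0 half: fixed pane over a tumbler already drying (leave it); y>0 half: the sliding window. Fully open, y=+17 to +202 is free.
- window (a joint): Sliding window: clear pane, steel frame, 262 up the slope by 205 wide, running along the cabinet's y. 0 = fully shut, 0.19 m = fully open (moved 190 mm to the cabinet's -y, over the fixed pane). Starts shut or up to 60 mm open. About 2.5 N friction plus 6 N per m/s; stays where left; hard stops at both ends.
- window_handle (a point): Centre of the outer edge of the window's handle (moves with it): a black fin mid-pane, 14 thick along the cabinet's y, 60 long up the slope, standing 45 off the pane at right angles (outward = (-0.545, 0, 0.839) in the cabinet's frame). Free all round. Axes parallel to the cabinet's.
- peg_seat (a point): Centre of the top of the 74 mm round seat under the free drying peg, 20 above the bench, at x=+30, y=+112 in the cabinet's frame. From it the grey peg rises 75: 38 diameter up to 55, then a cone to 16 at its top. The tumbler is home when its rim rests on the seat; the peg does not reach its bottom. Axes as the cabinet's, z up.
- cradle: Steel draining cradle fixed to the bench: a 110 x 90 x 4 plate with two 10 mm rods along its x, 30 apart, tops 17 above the bench. Origin: centre of its underside. The tumbler lies along its x with its mouth to +x (about towards the cabinet).
- tumbler: Plain straight steel tumbler, 56 outer diameter, 50 inner (6 play all round the peg), 90 long, bottom 5, about 0.13 kg, centre of mass about 38 from the bottom. Origin: centre of the outside of its bottom; z runs along its axis to the open mouth. Starts lying on the cradle, axis level 41 above the bench, mouth about towards the cabinet.
- tumbler_mouth (a point): Centre of the tumbler's open mouth, in the plane of its rim, 90 mm along z from its origin.
- green_bottle: Closed green glass bottle standing on the bench, 66 diameter, 230 tall; origin under its centre. Leave alone.
- amber_bottle: Closed amber glass bottle standing on the bench, 66 diameter, 210 tall; origin under its centre. Leave alone.
- cap_jar: Clear jar with a metal lid, 72 diameter, 90 tall; origin under its centre. Leave alone.
- brush: Brush lying on the bench to the robot's right of the cabinet. Leave alone.
Mind the look-alikes: they are no part of the job. What is shaped like the tumbler but turquoise is not meant.

How it is judged (in metres and radians):
On the way, in this order (a step that is already met when the one before it is completed fails the run):
1. the window is slid all the way open (value of joint window above 0.17 m), for 0.1 s.
2. the tumbler, still in the fingers, is lowered upside down over the peg to within 8 mm of its seat (horizontal distance between tumbler_mouth and peg_seat below 0.015 m and z of tumbler_mouth in the frame of peg_seat below 0.008 m and angle between tumbler's own z axis and vertical above 2.84 rad and contact force between the fingers and tumbler above 0.5 N), for 0.1 s.
At the end, for the whole second after the job is handed in: The window is shut to within 6 mm; the tumbler stands upside down (within 5 degrees) over the free peg, its rim on the seat within 4 mm, its mouth within 10 mm of the peg's axis, at rest (value of joint window below 0.006 m and horizontal distance between tumbler_mouth and peg_seat below 0.01 m and z of tumbler_mouth in the frame of peg_seat between -0.004 and 0.004 m and angle between tumbler's own z axis and vertical above 3.05 rad and linear speed of tumbler below 0.02 m/s); the robot touches nothing.
It fails at once if a bottle, the jar or the brush is moved more than 30 mm (distance of any of green_bottle, amber_bottle, cap_jar, brush from where it was at the start of the episode above 0.03 m).
It also fails if it takes over 72 s, if anything falls off the work surface, if the arm or the gripper's body presses on something with over 40 N, if the wrist force passes 120 N, or if a joint passes its speed limit or range.

### The arm

A 6-joint arm with a two-finger parallel gripper is mounted at the origin on the work surface. World frame = base frame: x ahead of the robot, y to its left, z up, the work surface at z = 0. Lengths are in m, angles in degrees, forces in N, time in s.
With the tool pointing down it reaches from about 0.15 to 0.775 m from the base axis. Payload 6.1 kg.
Tool frame: the origin (TCP) lies on the centre line of the jaws, within the pads' length; the fingertips stand bot.tips_ahead ahead of it and the grasp point (between the pads) lies 2 mm behind it (bot.tips_ahead is the distance from the TCP to the fingertips, in m); z points along the fingers, y is the line along which they close (so a half turn about z gives the same grasp; the last joint's range is limited). The gripper opens to 85 mm and grips with 20 to 120 N. Pads are 22 mm wide; open, the fingers measure 114 mm over their backs; the gripper's body (76 mm by 85 mm) begins 54 mm behind the grasp point. The pads swing forward as they close: fully open they stand 13 mm farther back than shut.
Start: joints at [71.448, 7.208, -2.269, 80.523, 0, 90], TCP at [0.167, 0.498, 0.248] pointing down, gripper open.
Joint ranges: [-155.77, 155.77], [-54.66, 111.73], [-72.52, 77.12], [-102.08, 115.82], [-83.92, 84.16], [-180, 180]. Speed limits (degrees/s): [136.94, 136.94, 172.46, 180, 180, 180].

### API

Orientations are given as a 3x3 rotation matrix whose columns are the frame's x, y, z axes.
In Python, from bench import bot gives the robot as it stands. The module is installed in compiled form; this text tells all that it offers. Calls block until the motion is done:
- bot.move_ptp(position, orientation): joint-space move of the TCP to a pose.
- bot.move_linear(position, feed=0.15, attitude=None): straight line of the TCP; attitude=None keeps the orientation; feed is the mean speed in m/s.
- bot.movej(angles): joint-space move.
- bot.grip(opening): opening from 0.0 (shut) to 1.0 (fully open); the grip force is fixed at half the most; returns when the fingers have stopped.
- bot.pause(seconds).
- bot.solve_ik(position, orientation): joint angles nearest the present ones, or None.
- bot.read_camera(name): name is "scene" or "top" or "wrist"; returns (picture, depth): 384x512x3 uint8, red, green, blue; 384x512 float32, m along the optical axis (not along the pixel's ray), 0 where there is no reading.
- bot.calibration(name): a dict with "K" (3x3 intrinsics, pixels), "D" ([k1, k2, p1, p2, k3] as OpenCV has them; the pictures are not rectified), "R" (3x3) and "t" (3): a world point X has camera coordinates R X + t. Camera axes: x right, y down, z forward; pixel columns grow to the right and rows downward; lengths in m; the calibration is good to about 2 mm. A picture is of the moment at which its call begins: read the wrist's pose just before it. calibration takes no time and is no camera call; for the wrist camera it gives the pose at the moment of the call.
A pose or a line that the arm cannot do raises bot.MotionError and nothing moves.
- bot.close_job(): hands the job in; it is judged then, once.
Readings, each from a call of its own:
- bot.get_time(): time.
- bot.get_joints(): joint angles.
- bot.get_joint_velocities(): joint speeds.
- bot.get_joint_torque(): joint torques, N m.
- bot.get_eef_pos(): TCP position.
- bot.get_ee_rot(): TCP orientation.
- bot.get_ft_force(): force on the tool from outside, world axes, zero at the start.
- bot.get_moment(): the same for the moment, N m.
- bot.get_grip_width(): opening from 0.0 (shut) to 1.0 (fully open).
- bot.get_grip_force(): force on a finger pad.
Only numpy, scipy, OpenCV 4.12 (cv2) and the standard library are available. Lean on these libraries where they do the work, as an engineer would, in place of code of your own. Each camera call takes 0.05 s, during which the arm holds its last target. There are 200 camera calls.

## Working session

There is one attempt and no reset: what is moved stays moved. The work goes in short steps, each a Python script; the robot and the scene stay as the last script left them, time stands still between calls to the robot, and variables do not carry over. Pictures are saved under pics/ and viewed, at most 10 in all, crops included, and the job is handed in when it is done.

```bash
mkdir -p pics; python3 - <<'E'
from bench import bot
import cv2,numpy as np
for n in("scene","top"):
    p,d=bot.read_camera(n); np.savez(f"{n}.npz",p=p,d=d,**{k:np.array(v) for k,v in bot.calibration(n).items()})
    cv2.imwrite(f"pics/{n}0.png",p[:,:,::-1])
    c=bot.calibration(n); print(n,np.round(c["K"],1),np.round(c["D"],3),"C",np.round(-np.array(c["R"]).T@c["t"],3),(d>0).mean())
print(bot.tips_ahead,bot.get_time())
E
```

```text
scene [[406.9   0.  255.1]
 [  0.  406.9 190.1]
 [  0.    0.    1. ]] [-0.026  0.     0.     0.     0.   ] C [1.053 0.499 0.91 ] 0.9959309895833334
top [[392.    0.  252.6]
 [  0.  392.  190.8]
 [  0.    0.    1. ]] [-0.116  0.     0.     0.     0.   ] C [ 0.392 -0.069  1.416] 0.9960174560546875
0.017 0.1
```

View pics/scene0.png

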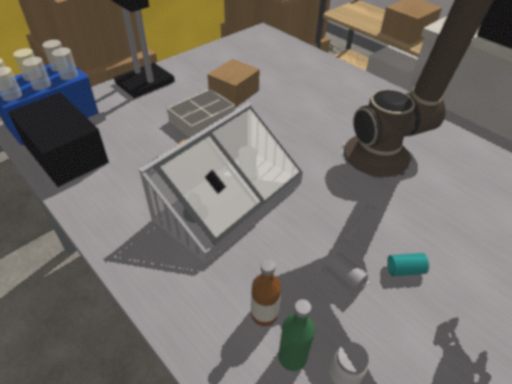

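View pics/top0.png

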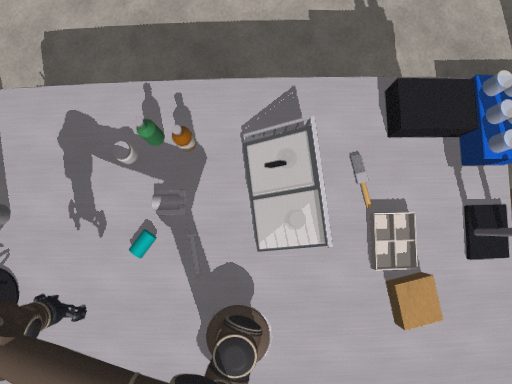

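The scene view shows the cabinet at about (220,175) with its handle at (215,182), and the steel tumbler at (350,272). In the top view the cabinet is at (288,188), the handle at (275,164), the tumbler at (170,202), and the bottles and jar at (183,138), (150,132) and (125,152). I'll compute points from depth next.

```bash
cat > h.py <<'E'
import numpy as np,cv2
def load(n):
    z=np.load(n+".npz"); return z["p"],z["d"],z
def cloud(d,c):
    h,w=d.shape; u,v=np.meshgrid(np.arange(w),np.arange(h))
    n=cv2.undistortPoints(np.stack([u,v],-1).reshape(-1,1,2).astype(float),c["K"],c["D"]).reshape(h,w,2)
    P=np.concatenate([n*d[...,None],d[...,None]],-1)
    return (P-c["t"])@c["R"]
def proj(X,c):
    X=np.atleast_2d(X).astype(float)
    return cv2.projectPoints(X,cv2.Rodrigues(np.array(c["R"]))[0],np.array(c["t"]),c["K"],c["D"])[0].reshape(-1,2)
def ray(uv,c,z):
    n=cv2.undistortPoints(np.array(uv,float).reshape(-1,1,2),c["K"],c["D"]).reshape(-1,2)
    C=-c["R"].T@c["t"]; d=np.c_[n,np.ones(len(n))]@c["R"]
    return C+d*((z-C[2])/d[:,2])[:,None]
E
python3 - <<'E'
from h import *
for n in("top","scene"):
    p,d,c=load(n);P=cloud(d,c);np.set_printoptions(precision=3,suppress=True)
    hsv=cv2.cvtColor(p,cv2.COLOR_RGB2HSV)
    if n=="top":
        for nm,u,v in[("tum",170,202),("amber",183,138),("green",150,132),("jar",125,152),("railA",315,122),("railB",330,243),("frontA",245,135),("frontB",258,248),("glass",285,175),("glass2",280,215),("turq",143,243)]:
            print(nm,P[v,u])
        big=cv2.resize(p[100:265,120:350],None,fx=3.4,fy=3.4,interpolation=cv2.INTER_CUBIC)
        cv2.imwrite("pics/topcrop.png",big[:,:,::-1])
    m=(p.max(2)<45)&(P[...,0]>.35)&(P[...,0]<.75)&(P[...,1]<.1)&(P[...,1]>-.35)&(P[...,2]>.08)
    q=P[m];print(n,"handle",m.sum(),q.mean(0),q.min(0),q.max(0))
    m=(P[...,2]>.185)&(P[...,2]<.21)&(P[...,0]>.2)&(P[...,0]<.9)&(abs(P[...,1]+.2)<.2)
    q=P[m];print("rail",m.sum(),q.mean(0) if m.sum() else"",q[q[:,0].argmin()],q[q[:,0].argmax()])
    m=(P[...,2]>.02)&(P[...,2]<.09)&(abs(P[...,0]-.37)<.13)&(abs(P[...,1]-.24)<.1)
    q=P[m];print("tum",m.sum(),q.mean(0),q.min(0),q.max(0))
E
```

```text
tum [0.484 0.225 0.063]
amber [0.689 0.163 0.15 ]
green [0.712 0.273 0.154]
jar [0.659 0.378 0.093]
railA [ 0.721 -0.267  0.195]
railB [ 0.337 -0.3    0.2  ]
frontA [ 0.717 -0.04   0.054]
frontB [ 0.319 -0.078  0.054]
glass [ 0.56  -0.171  0.138]
glass2 [ 0.43  -0.153  0.107]
turq [0.343 0.323 0.055]
top handle 116 [ 0.535 -0.119  0.531] [ 0.392 -0.171  0.138] [ 0.603 -0.069  1.416]
rail 1497 [ 0.541 -0.266  0.195] [ 0.328 -0.307  0.195] [ 0.744 -0.262  0.196]
tum 584 [0.416 0.28  0.056] [0.293 0.198 0.02 ] [0.499 0.34  0.076]
scene handle 153 [ 0.599 -0.131  0.157] [ 0.59  -0.159  0.126] [ 0.604 -0.105  0.18 ]
rail 1486 [ 0.56  -0.26   0.194] [ 0.322 -0.284  0.186] [ 0.743 -0.254  0.191]
tum 835 [0.431 0.282 0.058] [0.306 0.201 0.02 ] [0.5   0.34  0.073]
```

View pics/topcrop.png

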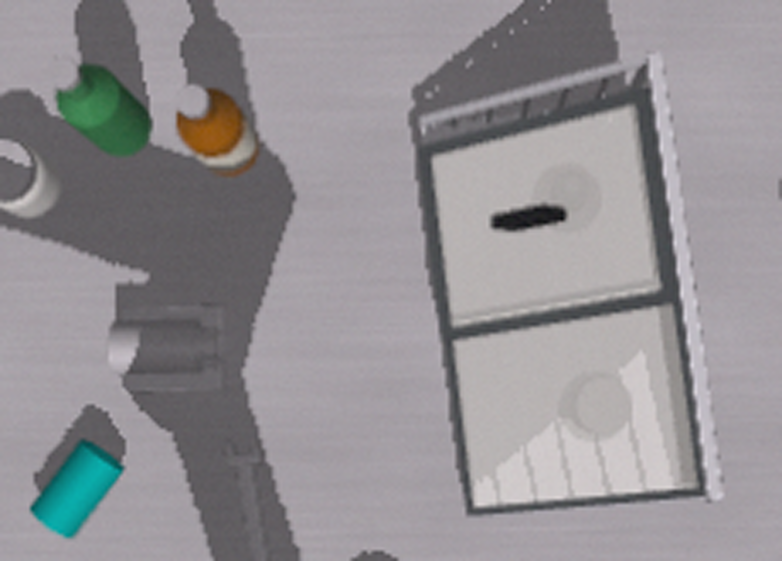

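The enlarged crop shows the window a little open, with a gap at the far end. The fin is at about (528,217) in the crop, the free seat is visible behind the pane, and the tumbler on the cradle has its bottom to the left at (122,345). Now the precise fits.

```bash
python3 - <<'E'
from h import *
np.set_printoptions(precision=4,suppress=True)
for n in("top","scene"):
    p,d,c=load(n);P=cloud(d,c);hsv=cv2.cvtColor(p,cv2.COLOR_RGB2HSV)
    m=(P[...,2]>.19)&(P[...,2]<.21)&(P[...,0]>.2)&(P[...,0]<.9)&(abs(P[...,1]+.27)<.06)
    r=cv2.minAreaRect((P[m][:,:2]*1000).astype(np.float32));b=cv2.boxPoints(r);print(n,"railrect",r,"z",np.median(P[m][:,2]))
    # low front wall top
    m=(P[...,2]>.03)&(P[...,2]<.22)&(P[...,0]>.25)&(P[...,0]<.8)&(P[...,1]<.0)&(P[...,1]>-.33)
    r=cv2.minAreaRect((P[m][:,:2]*1000).astype(np.float32));print("cabrect",r,m.sum())
    m=(p.max(2)<50)&(P[...,0]>.5)&(P[...,0]<.65)&(P[...,1]<-.03)&(P[...,1]>-.25)&(P[...,2]>.08)&(P[...,2]<.22)
    q=P[m]; print("fin rect",cv2.minAreaRect((q[:,:2]*1000).astype(np.float32)),q.max(0),q.min(0))
    o=np.array([0,.545,.839]); print("fin height along normal pct",np.percentile(q@o,[2,50,98]))
    m2=(hsv[...,1]<60)&(P[...,2]>.09)&(P[...,2]<.19)&(P[...,0]>.53)&(P[...,0]<.67)&(P[...,1]<-.1)&(P[...,1]>-.23)&(p.max(2)>120)
    print("pane normal height",np.percentile(P[m2]@o,[10,50,90]))
    m=(hsv[...,1]<90)&(P[...,2]>.03)&(P[...,2]<.09)&(P[...,0]>.4)&(P[...,0]<.56)&(P[...,1]>.15)&(P[...,1]<.33)
    q=P[m];r=cv2.minAreaRect((q[:,:2]*1000).astype(np.float32));print("tum",m.sum(),r,np.percentile(q[:,2],[5,50,99]))
    m=(P[...,2]>.064)&(P[...,2]<.076)&(P[...,0]>.4)&(P[...,0]<.56)&(P[...,1]>.15)&(P[...,1]<.33)&(hsv[...,1]<90)
    q=P[m];print("ridge",len(q),q.mean(0),np.polyfit(q[:,1],q[:,0],1) if len(q)>5 else"")
E
```

```text
top railrect ((534.04150390625, -265.96734619140625), (419.1064758300781, 41.86528015136719), 5.9491376876831055) z 0.19736581881403653
cabrect ((525.0267944335938, -167.2452850341797), (422.63897705078125, 240.1147003173828), 5.949138641357422) 9159
fin rect ((595.0691528320312, -138.18466186523438), (9.612698554992676, 66.6119384765625), 6.276839256286621) [ 0.6027 -0.1054  0.1872] [ 0.588  -0.171   0.1376]
fin height along normal pct [0.0343 0.0684 0.0739]
pane normal height [0.0224 0.0266 0.031 ]
tum 399 ((487.2203674316406, 245.5620574951172), (87.98432922363281, 53.86699676513672), 89.56514739990234) [0.0489 0.0646 0.0734]
ridge 215 [0.4868 0.2454 0.0679] [-0.0185  0.4914]
scene railrect ((533.263671875, -262.83935546875), (420.0042724609375, 42.17177963256836), 5.787125587463379) z 0.19672710411290611
cabrect ((520.2568969726562, -163.90643310546875), (427.5643310546875, 241.73927307128906), 5.643428325653076) 12979
fin rect ((596.9328002929688, -132.26437377929688), (10.586209297180176, 55.02203369140625), 7.500006198883057) [ 0.6041 -0.1045  0.1799] [ 0.5899 -0.1593  0.1264]
fin height along normal pct [0.0399 0.0617 0.074 ]
pane normal height [0.0237 0.0276 0.0313]
tum 861 ((486.73687744140625, 245.517822265625), (53.11577606201172, 91.42403411865234), 0.8814187049865723) [0.0372 0.0632 0.072 ]
ridge 400 [0.4863 0.2476 0.0681] [-0.0111  0.4891]
```

```bash
cat >> h.py <<'E'
a=np.radians(5.9); cx=np.array([np.sin(a),-np.cos(a),0]); cy=np.array([np.cos(a),np.sin(a),0]); cz=np.array([0,0,1.])
CAB=.218*cx+.504*cy
out=-.545*cx+.839*cz
EDGE0=CAB-.0245*cx+.075*cy+.166*cz
SEAT=CAB+.03*cx+.112*cy+.02*cz
def fr(z,y): z=z/np.linalg.norm(z); y=y-z*(y@z); y/=np.linalg.norm(y); return np.c_[np.cross(y,z),y,z]
TC=np.array([.487,.2455,.041]); U=np.array([0,-1.,0])
E
python3 - <<'E'
from bench import bot
from h import *
np.set_printoptions(precision=1,suppress=True)
print(SEAT,EDGE0)
for s in(1,-1):
    R=fr(-out,s*cy)
    for d in(.1,-.012): print("open",s,d,bot.solve_ik(EDGE0+d*out,R),bot.solve_ik(EDGE0+d*out-.155*cy,R),bot.solve_ik(EDGE0+d*out+.035*cy,R))
for al in(30,40,50,60):
  A=np.radians(al)
  for s in(1,-1):
    z=np.cos(A)*U-np.sin(A)*cz; R=fr(z,s*np.array([1.,0,0]))
    g=TC-U*.02
    print("grasp",al,s,bot.solve_ik(g,R),bot.solve_ik(g-.12*z,R))
  for phi in range(0,360,30):
    f=np.radians(phi); L=np.cos(f)*cx+np.sin(f)*cy  # tool z horizontal lean
    z=-np.cos(A)*cz+np.sin(A)*L
    for s in(1,-1):
      R=fr(z,s*np.cross(cz,L)); p=SEAT+.065*cz
      j=[bot.solve_ik(p+h*cz,R) for h in(0,.16)]
      if all(x is not None for x in j): print(" place",al,phi,s,j[0],j[1])
E
```

```text
[ 0.6 -0.2  0. ] [ 0.6 -0.1  0.2]
open 1 0.1 [  7.2  13.5  -0.1  77.2 -33.   91.5] [  7.6  -3.2 -18.5  75.8 -33.   92. ] [  7.1  17.3   4.9  78.4 -33.   91.4]
open 1 -0.012 [  1.1  14.3 -11.   61.6 -32.9  84.3] [ -0.6  -2.3 -29.7  58.4 -32.8  82.3] [  1.4  18.   -6.1  63.  -32.9  84.6]
open -1 0.1 [  7.2  13.5  -0.1  77.2 -33.  -88.5] [  7.6  -3.2 -18.5  75.8 -33.  -88. ] [  7.1  17.3   4.9  78.4 -33.  -88.6]
open -1 -0.012 [  1.1  14.3 -11.   61.6 -32.9 -95.7] [ -0.6  -2.3 -29.7  58.4 -32.8 -97.7] [  1.4  18.   -6.1  63.  -32.9 -95.4]
grasp 30 1 [ 46.1  50.5  13.5 104.3 -36.9 154.3] None
grasp 30 -1 [ 46.1  50.5  13.5 104.3 -36.9 -25.7] None
 place 30 0 1 [ -4.1  20.3 -11.2  52.7 -29.5  78.5] [ -4.1  16.7   4.4  71.9 -29.5  78.5]
 place 30 0 -1 [  -4.1   20.3  -11.2   52.7  -29.5 -101.5] [  -4.1   16.7    4.4   71.9  -29.5 -101.5]
 place 30 30 1 [ -7.2  10.3 -25.8  32.3 -21.4  42.8] [ -7.2   5.5 -10.6  52.4 -21.4  42.8]
 place 30 30 -1 [  -7.2   10.3  -25.8   32.3  -21.4 -137.2] [  -7.2    5.5  -10.6   52.4  -21.4 -137.2]
 place 30 60 1 [-13.9   5.4 -32.9  22.1  -5.1   8.9] [-13.9  
[... 5226 characters left out ...]
.3] [-27.6  -9.2 -45.   -1.1  28.5 -18.3]
 place 60 90 -1 [-27.6   5.3 -57.2 -27.9  28.5 161.7] [-27.6  -9.2 -45.   -1.1  28.5 161.7]
 place 60 120 1 [-36.3  14.8 -36.5  10.8  55.5 -57.2] [-36.3   5.3 -24.8  31.9  55.5 -57.2]
 place 60 120 -1 [-36.3  14.8 -36.5  10.8  55.5 122.8] [-36.3   5.3 -24.8  31.9  55.5 122.8]
 place 60 150 1 [ -36.8   36.7   -0.1   74.    57.7 -114.2] [ -36.8   31.1   11.6   91.3   57.7 -114.2]
 place 60 150 -1 [-36.8  36.7  -0.1  74.   57.7  65.8] [-36.8  31.1  11.6  91.3  57.7  65.8]
 place 60 330 1 [  2.9  48.5  18.7  98.4 -50.5 135.5] [  2.9  44.3  31.5 115.3 -50.5 135.5]
 place 60 330 -1 [  2.9  48.5  18.7  98.4 -50.5 -44.5] [  2.9  44.3  31.5 115.3 -50.5 -44.5]
```

```bash
python3 - <<'E'
from bench import bot
from h import *
np.set_printoptions(precision=4,suppress=True)
R=fr(-out,cy)
bot.move_ptp(EDGE0+.11*out,R); print(bot.get_time(),bot.get_eef_pos())
bot.move_linear(EDGE0-.012*out,.12); print(bot.get_time(),bot.get_ft_force())
bot.grip(0.0); print(bot.get_time(),bot.get_grip_width(),bot.get_grip_force(),bot.get_ft_force())
bot.move_linear(EDGE0-.012*out-.14*cy,.1); print(bot.get_time(),bot.get_ft_force(),bot.get_grip_width())
for d in(.145,.150,.153,.156,.159,.162):
    bot.move_linear(EDGE0-.012*out-d*cy,.05); f=bot.get_ft_force(); print(d,f,bot.get_grip_width())
    if f@cy>12: break
print(bot.get_eef_pos(),bot.get_time())
p,d=bot.read_camera("scene"); np.savez("s1.npz",p=p,d=d,**{k:np.array(v) for k,v in bot.calibration("scene").items()}); cv2.imwrite("pics/s1.png",p[:,:,::-1])
E
```

```text
2.6167 [ 0.5897 -0.0725  0.2584]
3.7833 [-0.1035  1.0954  0.6877]
4.4333 0.15814833785131768 59.86077010631561 [-2.9036  2.9048  2.511 ]
5.9833 [-2.5125  6.6696  6.1073] 0.1563949364778991
0.145 [-1.8383  6.5342  6.1071] 0.15703530224872014
0.15 [-0.8434  6.4688  5.1986] 0.15586357933917167
0.153 [-0.5286  6.3317  4.7856] 0.1605724565630712
0.156 [-0.829   5.8728  5.0017] 0.15520489045217375
0.159 [0.1809 6.5685 4.9156] 0.15637111533199988
0.162 [-0.2115  7.215   4.3963] 0.15587547931283302
[ 0.4351 -0.1559  0.1561] 7.4833
```

View pics/s1.png

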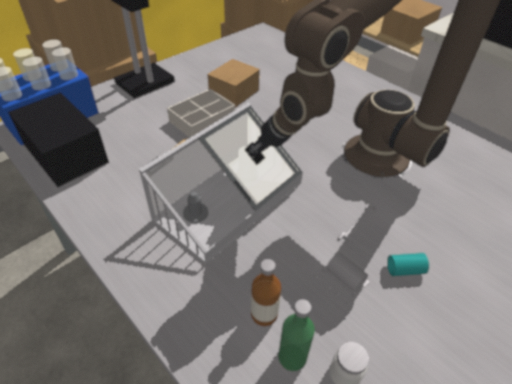

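The window is over the fixed pane, and the peg and seat are now visible at about (195,210). I'll nudge to the stop, release, then look at the peg with the wrist camera.

```bash
python3 - <<'E'
from bench import bot
from h import *
np.set_printoptions(precision=4,suppress=True)
for d in(.164,.166,.168,.170):
    bot.move_linear(EDGE0-.012*out-d*cy,.05); f=bot.get_ft_force(); print(d,f,f@cy)
    if f@cy>10: break
print("eef",bot.get_eef_pos(),bot.get_eef_pos()@cy-.504)
bot.grip(1.0)
bot.move_linear(np.array(bot.get_eef_pos())+.11*out,.15)
R=fr(-cz,cy)
bot.move_ptp(SEAT+.36*cz-.03*cy+.0*cx,R)
c=bot.calibration("wrist"); p,d=bot.read_camera("wrist"); print(bot.get_time(),"uv seat",proj([SEAT,SEAT+.075*cz],c))
np.savez("w1.npz",p=p,d=d,**{k:np.array(v) for k,v in c.items()}); cv2.imwrite("pics/w1.png",p[:,:,::-1])
E
```

```text
0.164 [ 9.2317  5.0045 -1.9927] 9.697222712915462
0.166 [19.3319  1.5094 -7.9224] 19.384645677291477
eef [ 0.4349 -0.1559  0.1561] -0.08742431633140924
10.625 uv seat [[269.29   137.2586]
 [272.9564 147.635 ]]
```

View pics/w1.png

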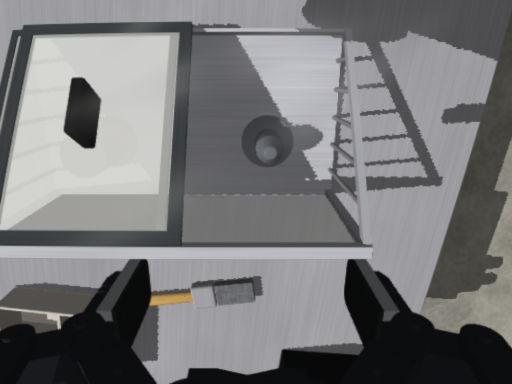

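The wrist view shows the seat centred near (267,140) with the peg tip at about (267,149), against a prediction of (269,137) and (273,148). That agrees to a few millimetres, and I'll refine it.

```bash
python3 - <<'E'
from h import *
np.set_printoptions(precision=4,suppress=True)
print(SEAT)
p,d,c=load("w1");P=cloud(d,c);g=cv2.cvtColor(p,cv2.COLOR_RGB2GRAY)
near=np.hypot(P[...,0]-SEAT[0],P[...,1]-SEAT[1])<.06
for lo,hi in((.085,.1),(.06,.085),(.014,.027)):
    m=near&(P[...,2]>lo)&(P[...,2]<hi); q=P[m]
    if m.sum()<5: print(lo,m.sum());continue
    r=cv2.minEnclosingCircle((q[:,:2]*1000).astype(np.float32)); v,u=np.where(m); print(lo,m.sum(),q.mean(0),r,(u.min(),u.max(),v.min(),v.max()))
print("bench z",np.median(P[...,2][near]))
b=cv2.GaussianBlur(g,(3,3),0); 
print(g[140,225:310:2]); print(g[105:180:2,267])
t,m=cv2.threshold(b[100:180,225:310],0,255,cv2.THRESH_OTSU); print(t)
cs,_=cv2.findContours(255-m,cv2.RETR_LIST,cv2.CHAIN_APPROX_NONE)
for k in cs:
    if cv2.contourArea(k)>100: print(cv2.contourArea(k),cv2.fitEllipse(k))
print("s1");p,d,c=load("s1");P=cloud(d,c)
near=np.hypot(P[...,0]-SEAT[0],P[...,1]-SEAT[1])<.06
for lo,hi in((.08,.1),(.06,.085),(.014,.027)):
    m=near&(P[...,2]>lo)&(P[...,2]<hi); q=P[m]
    if m.sum()>4: print(lo,m.sum(),q.mean(0),cv2.minEnclosingCircle((q[:,:2]*1000).astype(np.float32)))
E
```

```text
[ 0.6382 -0.1834  0.02  ]
0.085 367 [ 0.6355 -0.188   0.0917] ((635.7598876953125, -189.01219177246094), 13.831521987915039) (np.int64(259), np.int64(281), np.int64(140), np.int64(161))
0.06 358 [ 0.6338 -0.1841  0.078 ] ((636.158203125, -189.21163940429688), 18.911911010742188) (np.int64(255), np.int64(284), np.int64(133), np.int64(163))
0.014 1417 [ 0.6343 -0.1818  0.0197] ((638.2138671875, -183.08375549316406), 59.602874755859375) (np.int64(228), np.int64(309), np.int64(96), np.int64(175))
bench z 0.42367655650576563
[ 95  95  95  95  95  95  95  95  84  62  63  63  63  64  64  55  75  94
 100  96  93  88  83  79  74  72  70  70  70  75  76  76  76  76  91 103
 102 102 102 102 102 101 101]
[ 98  97  97  98 100  76  62  64  64  65  66  67  60  58  59  72  86  88
  89  90  91 104 112 113 112 111 111  96  82  74  63  86  94  93  93  94
  95  96]
134.0
5836.0 ((37.602237701416016, 43.31498336791992), (82.53506469726562, 99.77806854248047), 123.81143188476562)
s1
0.08 71 [ 0.6389 -0.1798  0.0885] ((638.189697265625, -181.79666137695312), 15.284992218017578)
0.06 104 [ 0.6422 -0.1742  0.0734] ((637.6492309570312, -181.7318878173828), 18.280141830444336)
0.014 271 [ 0.6417 -0.1745  0.0186] ((644.1837158203125, -179.37680053710938), 52.528282165527344)
```

```bash
python3 - <<'E'
from bench import bot
from h import *
np.set_printoptions(precision=4,suppress=True)
bot.move_ptp(SEAT+.36*cz-.03*cy,fr(-cz,-cy))
c=bot.calibration("wrist"); p,d=bot.read_camera("wrist"); c={k:np.array(v) for k,v in c.items()}
np.savez("w2.npz",p=p,d=d,**c)
P=cloud(d,c);near=np.hypot(P[...,0]-SEAT[0],P[...,1]-SEAT[1])<.06
for lo,hi in((.085,.1),(.06,.085)):
    m=near&(P[...,2]>lo)&(P[...,2]<hi); q=P[m]
    if m.sum()>4: print(lo,m.sum(),q.mean(0),cv2.minEnclosingCircle((q[:,:2]*1000).astype(np.float32)))
A=np.radians(45); z=np.cos(A)*U-np.sin(A)*cz; R=fr(z,np.array([-1.,0,0])); g=TC-U*.02
bot.move_ptp(g-.11*z+.06*cz,R)
print(bot.get_time())
c=bot.calibration("wrist"); p,d=bot.read_camera("wrist"); c={k:np.array(v) for k,v in c.items()}
P=cloud(d,c); m=(P[...,2]>.062)&(P[...,2]<.08)&(abs(P[...,0]-.487)<.03)&(abs(P[...,1]-.245)<.06)
q=P[m]; print("ridge",m.sum(),q.mean(0),q.min(0),q.max(0)); cv2.imwrite("pics/w3.png",p[:,:,::-1])
E
```

```text
0.085 371 [ 0.6354 -0.1915  0.0915] ((635.2491455078125, -190.46763610839844), 13.933599472045898)
0.06 351 [ 0.6343 -0.1957  0.0785] ((635.3728637695312, -190.61656188964844), 18.869853973388672)
15.4083
ridge 4276 [0.4834 0.2467 0.0671] [0.4631 0.1974 0.062 ] [0.5038 0.2879 0.0712]
```

View pics/w3.png

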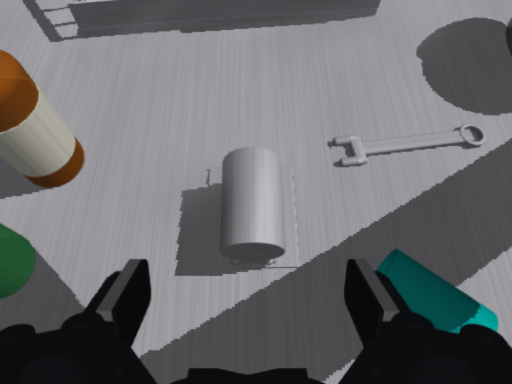

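The tumbler is at about (252,205), centred between the jaws with the view clear; the bottle and the turquoise decoy are off to the sides. The two wrist views agree on the peg at (0.6355,-0.190), so I'll use that. Grasping now.

```bash
cat >> h.py <<'E'
SEAT=np.array([.6357,-.1890,.02]); TC=np.array([.4845,.2445,.041]); AL=np.radians(45)
ZG=np.cos(AL)*U-np.sin(AL)*cz; RG=fr(ZG,np.array([-1.,0,0])); G=TC-U*.02
ZP=-np.cos(AL)*cz+np.sin(AL)*cx; RP=fr(ZP,np.cross(cz,cx))
E
python3 - <<'E'
from bench import bot
from h import *
np.set_printoptions(precision=4,suppress=True)
print("mouth dir in tool",RG.T@U,RP.T@-cz)
bot.move_linear(G-.08*ZG,.15,RG); bot.move_linear(G,.08); print(bot.get_ft_force())
bot.grip(0.); print(bot.get_time(),bot.get_grip_width(),bot.get_grip_force(),bot.get_ft_force())
bot.move_linear(G+.05*cz,.08); print(bot.get_ft_force(),bot.get_grip_width())
bot.move_linear(G+.25*cz,.2); print(bot.get_ft_force(),bot.get_joints())
p,d=bot.read_camera("scene"); cv2.imwrite("pics/s2.png",cv2.resize(p[150:350,200:480],None,fx=2,fy=2)[:,:,::-1]); print(bot.get_time())
E
```

```text
mouth dir in tool [0.7071 0.     0.7071] [0.7071 0.     0.7071]
[-0.8485 -0.3991  0.8263]
17.7083 0.6538383523338791 63.25572273610305 [-5.0553  2.8782  4.446 ]
[-0.52    0.2195 -2.2004] 0.6422763812366437Traceback (most recent call last):
  File "<stdin>", line 8, in <module>
bench.MotionError: the arm cannot follow that straight line within its joint ranges
```

```bash
python3 - <<'E'
from bench import bot
from h import *
np.set_printoptions(precision=4,suppress=True)
for h in(.12,.1,.08):
    try: bot.move_linear(G+h*cz,.15); break
    except bot.MotionError: print("no",h)
W=np.array([.46,.03,.32]); print(bot.solve_ik(W,RP))
bot.move_ptp(W,RP); print(bot.get_time(),bot.get_grip_width(),bot.get_ft_force())
p,d=bot.read_camera("scene"); c={k:np.array(v) for k,v in bot.calibration("scene").items()}
np.savez("s2.npz",p=p,d=d,**c)
cv2.imwrite("pics/s2.png",cv2.resize(p[60:300,140:460],None,fx=2,fy=2)[:,:,::-1])
P=cloud(d,c); e=W
m=(np.hypot(P[...,0]-e[0],P[...,1]-e[1])<.06)&(P[...,2]<.40)&(P[...,2]>.23); q=P[m]; print("z min of tumbler",np.percentile(q[:,2],[0,1,5]))
E
```

```text
[ 27.1878   9.3841  -2.0712  98.4983 -41.213  118.8562]
21.4083 0.6495821068795076 [ 0.1104 -0.1535 -1.5758]
z min of tumbler [0.2517 0.2536 0.2588]
```

View pics/s2.png

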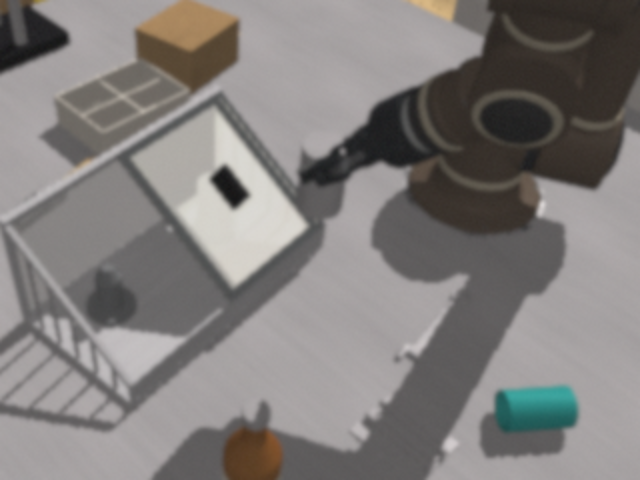

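The tumbler is held upside down at about (325,180) in the crop, with its rim about 66 mm under the TCP. Moving above the peg and lowering with force checks.

```bash
python3 - <<'E'
from bench import bot
from h import *
np.set_printoptions(precision=2,suppress=True)
S=SEAT.copy()
bot.move_linear(np.array([S[0],S[1],.30]),.2); bot.move_linear(np.array([S[0],S[1],.19]),.12)
bot.pause(.2); f0=np.array(bot.get_ft_force()); print(bot.get_time(),f0)
z=.19
while z>.088:
    z-=.01 if z>.11 else .003
    bot.move_linear(np.array([S[0],S[1],z]),.06); f=np.array(bot.get_ft_force())-f0
    print(round(z,3),f,f@cx,f@cy)
    if np.linalg.norm(f)>6: break
print(bot.get_time(),bot.get_eef_pos(),bot.get_grip_width())
E
```

```text
24.2833 [ 0.49  0.36 -1.74]
0.18 [-0.5  -0.91  0.91] 0.8565260784427395 -0.5888217504260178
0.17 [-0.36 -0.35  0.78] 0.3108579737459982 -0.3966848893109498
0.16 [ 0.06 -0.27  0.98] 0.2760323705920886 0.028940755640075096
0.15 [-1.04 -0.81  0.13] 0.7026041414950834 -1.1208823635872587
0.14 [-0.72 -0.1   0.57] 0.020532817126857613 -0.7279804998214288
0.13 [-0.58  0.05  0.09] -0.10746061120198153 -0.5678541624161325
0.12 [-0.88 -0.67  0.54] 0.575045623742752 -0.9447322722641027
0.11 [0.66 0.13 1.01] -0.06585383409421582 0.6730926103401348
0.107 [-0.61 -0.35  0.53] 0.28256875522460334 -0.6432249300426965
0.104 [-0.55  0.67 -0.05] -0.728012632614508 -0.4788555985651416
0.101 [-0.42 -0.91  0.9 ] 0.8578687824149032 -0.5146121407194709
0.098 [-0.1  -0.1   0.76] 0.09391669325701793 -0.11221326241294814
0.095 [ 0.28 -0.76 -0.19] 0.7848309269084681 0.19985327860935925
0.092 [-0.07 -0.38 -0.43] 0.3667109243545451 -0.10444158828435397
0.089 [-0.12 -0.49  0.17] 0.4797256367770223 -0.16874030838979298
0.086 [-0.84 -0.57  4.49] 0.48211428603562656 -0.8990685211791899
28.8167 [ 0.64 -0.19  0.09] 0.6468935214020797
```

```bash
python3 - <<'E'
from bench import bot
from h import *
np.set_printoptions(precision=4,suppress=True)
e=np.array(bot.get_eef_pos()); bot.move_linear(e-.001*cz,.03); bot.pause(.3); print(bot.get_ft_force())
bot.grip(1.0); print(bot.get_time(),bot.get_grip_width(),bot.get_grip_force(),bot.get_ft_force())
e=np.array(bot.get_eef_pos()); bot.move_linear(e-.10*ZP,.12)
print(bot.get_time())
for n in("wrist","scene"):
    c=bot.calibration(n); p,d=bot.read_camera(n); np.savez("e_"+n+".npz",p=p,d=d,**{k:np.array(v) for k,v in c.items()})
    P=cloud(d,{k:np.array(v) for k,v in c.items()}); m=(np.hypot(P[...,0]-SEAT[0],P[...,1]-SEAT[1])<.05)&(P[...,2]>.1)&(P[...,2]<.125); q=P[m]
    print(n,m.sum(),q.mean(0),np.percentile(q[:,2],[5,50,95]),cv2.minEnclosingCircle((q[:,:2]*1000).astype(np.float32)))
    if n=="wrist": cv2.imwrite("pics/e_w.png",p[:,:,::-1])
E
```

```text
[-2.7393  1.2705  5.2928]
29.775 1.0021181512771287 0.0 [-0.1726 -0.0879  1.1878]
30.7583
wrist 3072 [ 0.6347 -0.1796  0.1083] [0.1013 0.1102 0.1107] ((636.3613891601562, -189.5535888671875), 28.513708114624023)
scene 246 [ 0.6381 -0.1847  0.1086] [0.1045 0.1089 0.111 ] ((636.927734375, -186.13400268554688), 29.082124710083008)
```

View pics/e_w.png

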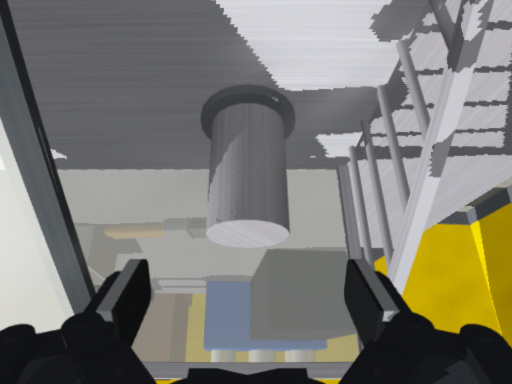

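The tumbler stands upright on its seat at about (248,175), with its top at z=0.110 and centred. Closing the window now.

```bash
python3 - <<'E'
from bench import bot
from h import *
np.set_printoptions(precision=4,suppress=True)
R=fr(-out,cy); H=np.array([.4352,-.1559,.1561])
e=np.array(bot.get_eef_pos())
for h in(.12,.09,.06):
    try: bot.move_linear(e+h*cz-.03*cx,.15); break
    except bot.MotionError: print("no",h)
bot.move_ptp(H+.12*out,R); bot.move_linear(H,.12); print(bot.get_time(),bot.get_ft_force())
bot.grip(0.); print(bot.get_grip_width(),bot.get_grip_force(),bot.get_ft_force())
bot.move_linear(H+.17*cy,.09); print(bot.get_time(),bot.get_ft_force(),bot.get_grip_width())
d=.17
while d<.205:
    d+=.002; bot.move_linear(H+d*cy,.04); f=np.array(bot.get_ft_force())
    if d>.183: print(round(d,3),f@cy)
    if f@cy<-20: break
print(bot.get_time(),bot.get_eef_pos(),bot.get_eef_pos()@cy-H@cy)
bot.grip(1.0); e=np.array(bot.get_eef_pos()); bot.move_linear(e+.12*out,.15)
print(bot.get_time(),bot.get_ft_force())
p,dd=bot.read_camera("top"); c={k:np.array(v) for k,v in bot.calibration("top").items()}; P=cloud(dd,c)
cv2.imwrite("pics/f.png",cv2.resize(p[100:265,120:350],None,fx=3.4,fy=3.4,interpolation=cv2.INTER_CUBIC)[:,:,::-1])
E
```

```text
33.7833 [-0.3804 -0.2288  0.6459]
0.15374412732507156 59.14555549621582 [-0.9554  3.841   2.128 ]
36.475 [-0.7915  2.2845  4.1924] 0.1543888292097434
0.184 -0.9662322300384056
0.186 -1.1779446782225784
0.188 -1.2703885935447552
0.19 -2.552961464603336
0.192 -11.06967589449897
0.194 -20.470220777929896
39.475 [ 0.6241 -0.1364  0.1563] 0.1899009658894229
41.1167 [0.8212 0.1326 0.6703]
```

View pics/f.png

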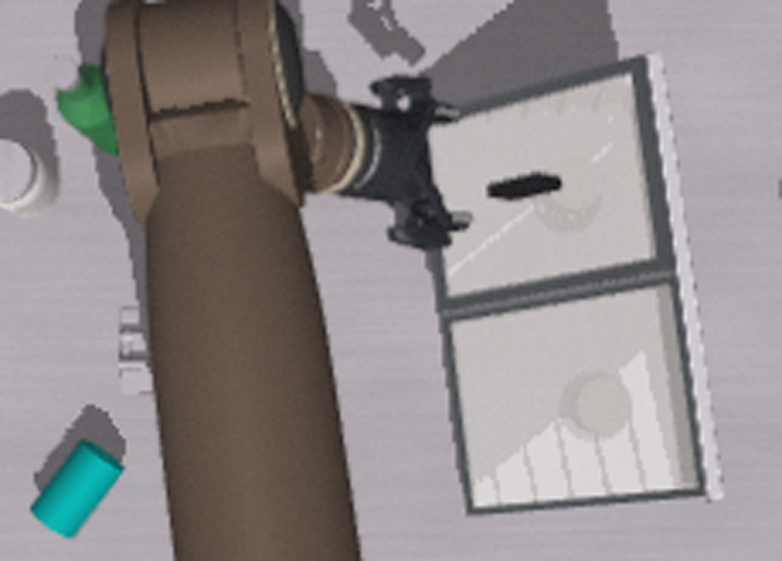

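The window sits against its shut stop after 0.190 m of travel between stops. The fin at (525,186) is free, the tumbler shows behind the pane at about (570,205), and the gripper is clear.

```bash
python3 -c "
from bench import bot
bot.pause(.3); print(bot.get_ft_force()); print(bot.close_job())"
```

```text
[-1.3644295   0.38994471  0.34893865]
the job is handed in; nothing more can be done
None
```

The job is handed in at about 41.5 s on the robot's clock: the tumbler stands upside down with its rim on the free peg's seat, the window is shut against its stop, and the gripper was clear; no verdict was shown.

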